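Stack two parts to focus height on the marking fixture

TASK

Load the marking fixture so that both workpieces come up to focus height: over the post with the yellow collar stack the red riser, then the white spacer, then the brass flange on top; over the post with the green collar stack the blue riser, then the violet hub on top. Lower every part all the way down before letting go rather than dropping it, so that each lies flat, and leave the focus gauge standing where it is.

Things in the scene. Friction and masses are not known exactly. Their poses are not given: they have to be found in the camera images.
- riser_red_mid (a point): red riser: painted metal ring, 56 mm outside diameter, 30 mm high, about 0.17 kg; its central hole is 22 mm in diameter, open top and bottom; starts lying flat on the table, hole upright. This point is the part's centre, half-way up, on the hole's axis; z is along the axis
- spacer_mid (a point): white spacer: plastic ring, 52 mm outside diameter, 14 mm high, about 35 g; its central hole is 22 mm in diameter, open top and bottom; starts lying flat on the table, hole upright. This point is the part's centre, half-way up, on the hole's axis; z is along the axis
- flange_mid (a point): brass flange to be marked: yellow metal ring, 46 mm outside diameter, 16 mm high, six dark bolt marks on its top, about 0.17 kg; its central hole is 22 mm in diameter, open top and bottom; starts lying flat on the table, hole upright. This point is the part's centre, half-way up, on the hole's axis; z is along the axis
- riser_blue_mid (a point): blue riser: painted metal ring, 56 mm outside diameter, 30 mm high, about 0.17 kg; its central hole is 22 mm in diameter, open top and bottom; starts lying flat on the table, hole upright. This point is the part's centre, half-way up, on the hole's axis; z is along the axis
- hub_mid (a point): violet hub to be marked: violet anodised aluminium ring, 46 mm outside diameter, 30 mm high, three dark marks on its top, about 0.11 kg; its central hole is 22 mm in diameter, open top and bottom; starts lying flat on the table, hole upright. This point is the part's centre, half-way up, on the hole's axis; z is along the axis
- post_yellow_seat (a point): post with the yellow collar, fixed on the perforated aluminium plate: a round flat collar 72 mm in diameter and 6 mm thick with a steel post 12 mm in diameter standing 56 mm above the collar's top, the top 8 mm tapering to 4 mm. This point lies on the post's axis at the collar's top face, where the lowest part of the stack rests (41 mm above the table); z is up the post
- post_green_seat (a point): post with the green collar, fixed on the perforated aluminium plate: a round flat collar 72 mm in diameter and 6 mm thick with a steel post 12 mm in diameter standing 56 mm above the collar's top, the top 8 mm tapering to 4 mm. This point lies on the post's axis at the collar's top face, where the lowest part of the stack rests (41 mm above the table); z is up the post
- gauge_mid (a point): focus gauge: loose light grey upright block, 30 x 30 mm and 55 mm high, with an orange band round it, standing among the parts; this point is its centre, half-way up. Not part of the job
Mind the look-alikes: they are no part of the job. There is more than one size of the part that bears riser_red_mid; the job needs the smaller. Of the things that look like the part that bears spacer_mid, the smaller one is meant.

How it is judged:
By the outcome, as a careful person would: the job done as asked, in the order asked, and still so for the second after the job is handed in, with the robot touching nothing.
It also fails if it takes over 115 s, if anything falls off the work surface, if the arm or the gripper's body presses on something with over 40 N, if the wrist force passes 120 N, or if a joint passes its speed limit or range.

ROBOT

A 6-joint arm with a two-finger parallel gripper is mounted at the origin on the work surface. World frame = base frame: x ahead of the robot, y to its left, z up, the work surface at z = 0. Lengths are in m, angles in rad, forces in N, time in s.
With the tool pointing down it reaches from about 0.25 to 0.775 m from the base axis. Payload 4 kg.
Tool frame: the origin (TCP) lies midway between the tips of the shut fingers; the grasp point (between the pads) lies 19 mm behind it; y points along the fingers, x is the direction in which the jaws open and shut, and the axes are right-handed (so a half turn about y gives the same grasp; the last joint's range is limited). The gripper opens to 94 mm and grips with 3 to 60 N. Pads are 16 mm wide; open, the fingers measure 119 mm over their backs; the gripper's body (75 mm by 177 mm) begins 78 mm behind the grasp point.
Start: joints at [1.243, 0.087, 1.371, -0, 1.684, -0.103], TCP at [0.123, 0.536, 0.206] pointing down, gripper open.
Joint ranges: [-3.1, 3.1], [-0.76, 2.03], [0.27, 2.55], [-1.08, 4.22], [0.17, 2.65], [-2.57, 2.57]. Speed limits (rad/s): [2.79, 2.79, 3.14, 3.14, 3.14, 3.14].

INTERFACE

Orientations are given as [roll, pitch, yaw] about the fixed x, y, z axes, in that order (R = Rz(yaw) Ry(pitch) Rx(roll)).
In Python, from bench import robot gives the robot as it stands.
- The arm moves only by the shell command python3 -m creep 'ROWS'. ROWS is JSON, a list of rows, each a list of 7 numbers: the shift along the tool's x, y, z in mm, then the turn, a rotation vector about the tool's x, y, z in degrees, then the closure in counts, from 0 (fully open) to 255 (shut). A call has 1 to 5 rows; each row is the pose to reach, as a shift and turn from the pose commanded when the call began, along the tool's axes at that moment; what a row does not reach only later rows make up. A row lasts 1/8 s, in which the tool goes at most 62.5 mm and 10.7 degrees, less where a joint would pass 70% of its speed; a pose out of reach is approached as far as the arm can. A call with a gripper value outside its range is refused whole. The fingers move at their own pace and stop on an object; the grip force is fixed at half the most. Time passes only in rows, so rows that repeat a pose let the fingers close. It gives the time, the measured TCP pose, the force and the opening at its end, in the units of the state.
- robot.get_obs(): the state, without advancing time (a new reading comes with each control period).
- robot.snapshot(name): name is "side" or "top" or "wrist"; returns a dict with "color" (480x640x3 uint8, blue, green, red), "fx", "fy", "cx", "cy" (pixels), "world_from_camera" (4x4, takes a point from camera to world coordinates); the wrist camera has in their place "mount" (4x4, takes a point from camera to tool coordinates, whose origin is the TCP and whose axes are the tool frame's). Camera axes: x right, y down, z forward; pixel columns grow to the right and rows downward; lengths in m; the calibration is good to about 2 mm. The wrist camera is an equidistant fisheye: a pixel r from the principal point sees the ray r / f radians off the axis. A picture is of the moment at which its call begins: read the wrist's pose just before it. There is no depth.
- robot.close_job(): hands the job in, once; it reports no verdict.
Trained networks look in the newest picture that a camera, given by its name, has taken for a name from the list of things; names that differ only in an ending like _2 or _b are one class to them, and where a whole thing is asked for, a point or a joint stands for the part that bears it (a point fixed in the world has none). Each returns a list of dicts, best first, with "p" (0 to 1); they miss things now and then, are a little off and sometimes report something else, mostly with a low value. They report only what shows in the picture. A call takes as long as a camera call. They do not tell look-alikes from the thing itself.
- robot.spot_in(name, camera): "point" ([x, y, z] in m, in world coordinates, good to about 4 mm: the middle of the surface that is visible of it).
- robot.landmark_of(name, camera): "point" ([x, y, z] in m, in world coordinates, good to about 4 mm: a listed point, or the origin of a listed thing).
The state is a dict: "time": time; "joint_positions": joint angles; "qvel": joint speeds; "joint_torque": joint torques, N m; "tool_pos": TCP position; "ee_rot": TCP orientation; "wrist_force": force on the tool from outside, world axes, zero at the start; "wrist_torque": the same for the moment, N m; "width": finger opening in m.
Only numpy, scipy, OpenCV 4.12 (cv2) and the standard library are available. Lean on these libraries where they do the work, as an engineer would, in place of code of your own. Each camera call takes 0.05 s, during which the arm holds its last target.

## Working session

There is one attempt and no reset: what is moved stays moved. The work goes in short steps, Python scripts to look and compute and a shell command to move; the robot and the scene stay as the last step left them, time stands still between calls to the robot, and variables do not carry over. Pictures are saved under pics/ and viewed, and the job is handed in when it is done.

```bash
ls; mkdir -p pics
python3 - <<'E'
from bench import robot
import cv2
o=robot.get_obs();print(o)
for n in ["side","top","wrist"]:
    s=robot.snapshot(n);cv2.imwrite(f"pics/{n}0.png",s["color"])
    print(n,{k:v for k,v in s.items() if k!="color"})
E
```

```text
pics
{'time': 0.0, 'joint_positions': array([ 1.24290429e+00,  8.79169392e-02,  1.37224363e+00,  8.43099083e-06,
        1.68355519e+00, -1.03104160e-01]), 'qvel': array([ 0.00020566, -0.00047499,  0.00092054,  0.00070288, -0.00298258,
       -0.00087576]), 'joint_torque': array([-1.99434248e-04, -3.40182889e+01, -3.02428830e+01,  7.16803595e-02,
        3.30797606e-02, -1.46070120e-04]), 'tool_pos': array([0.12242549, 0.53565294, 0.20433034]), 'ee_rot': array([-1.57056948,  0.00211097,  1.34600963]), 'wrist_force': array([-0.43347654, -0.26502372,  0.32983857]), 'wrist_torque': array([0.03095898, 0.02672089, 0.00408127]), 'width': 0.09379115540047574}
side {'fx': 506.0417333629241, 'fy': 506.0417333629241, 'cx': 323.59584479511113, 'cy': 247.62914224789802, 'world_from_camera': array([[-0.99968416, -0.01696429,  0.01854189,  0.4744412 ],
       [-0.02503984,  0.73528263, -0.67729791,  0.70014644],
       [-0.00214365, -0.67754828, -0.73547518,  0.80874751],
       [ 0.        ,  0.        ,  0.        ,  1.        ]])}
top {'fx': 462.75104410399194, 'fy': 462.75104410399194, 'cx': 319.9635264567807, 'cy': 247.15895095943074, 'world_from_camera': array([[-0.02509957, -0.9960505 ,  0.08516694,  0.41331406],
       [-0.99965562,  0.02435496, -0.00977084,  0.01897391],
       [ 0.00765801, -0.08538285, -0.99631879,  1.01211151],
       [ 0.        ,  0.        ,  0.        ,  1.        ]])}
wrist {'fx': 371.64829954431775, 'fy': 371.64829954431775, 'cx': 324.04674497363783, 'cy': 245.3859513944353, 'mount': array([[ 9.99999827e-01,  3.83763232e-04, -4.44823781e-04,
        -4.79350636e-04],
       [ 5.29333110e-04, -2.60109741e-01,  9.65578916e-01,
        -1.80301674e-01],
       [ 2.54850687e-04, -9.65578985e-01, -2.60109899e-01,
         7.53720939e-02],
       [ 0.00000000e+00,  0.00000000e+00,  0.00000000e+00,
         1.00000000e+00]])}
```

View pics/side0.png

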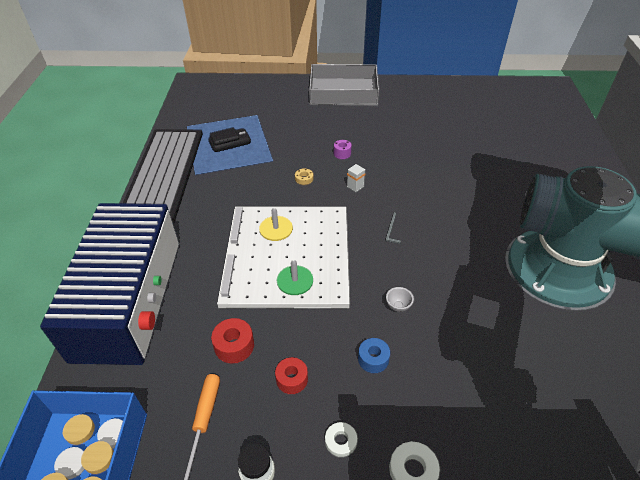

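View pics/top0.png

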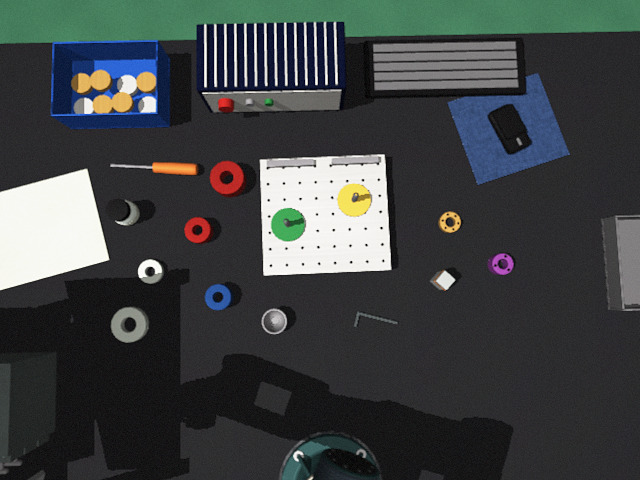

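View pics/wrist0.png

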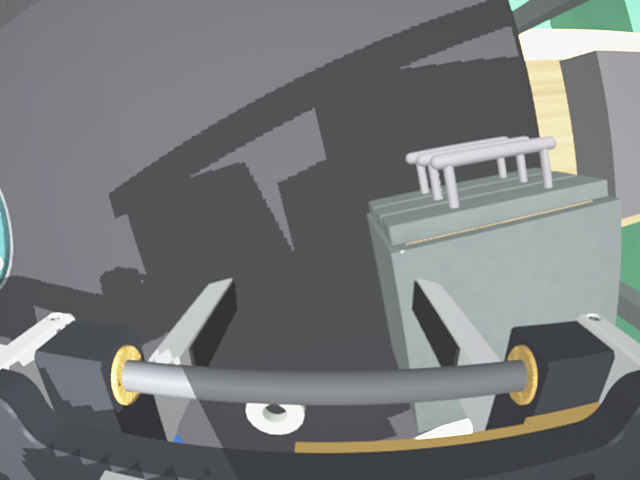

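Run:
```python
from bench import robot
import numpy as np
np.set_printoptions(precision=4,suppress=True)
for n in ["riser_red_mid","spacer_mid","flange_mid","riser_blue_mid","hub_mid","post_yellow_seat","post_green_seat","gauge_mid"]:
  for c in ["top","side"]:
    print(n,c,[(np.round(d["point"],4),round(d["p"],2)) for d in robot.landmark_of(n,c)])
```

```text
riser_red_mid top [(array([0.6545, 0.2051, 0.0225]), 0.96), (array([0.5427, 0.2722, 0.0145]), 0.67)]
riser_red_mid side [(array([0.6567, 0.2035, 0.019 ]), 0.91), (array([0.543 , 0.2679, 0.0134]), 0.77)]
spacer_mid top [(array([0.3455, 0.4179, 0.0112]), 0.84), (array([0.4574, 0.377 , 0.0049]), 0.58)]
spacer_mid side [(array([0.345 , 0.4216, 0.0109]), 0.75), (array([0.4519, 0.3777, 0.0058]), 0.71)]
flange_mid top [(array([ 0.5484, -0.278 ,  0.0096]), 0.5)]
flange_mid side [(array([ 0.5483, -0.2748,  0.0061]), 0.47)]
riser_blue_mid top [(array([0.3983, 0.227 , 0.0206]), 0.74), (array([ 0.4178, -0.2516,  0.0261]), 0.66)]
riser_blue_mid side [(array([0.3997, 0.2272, 0.0119]), 0.91)]
hub_mid top [(array([ 0.4524, -0.3785,  0.0182]), 0.78)]
hub_mid side [(array([ 0.4533, -0.3785,  0.0151]), 0.7), (array([ 0.5524, -0.2754,  0.005 ]), 0.26)]
post_yellow_seat top [(array([ 0.6018, -0.0661,  0.0409]), 0.58)]
post_yellow_seat side [(array([ 0.6023, -0.0663,  0.0403]), 0.7)]
post_green_seat top [(array([0.5488, 0.0732, 0.0427]), 0.98)]
post_green_seat side [(array([0.552 , 0.0766, 0.0406]), 0.75)]
gauge_mid top [(array([ 0.4207, -0.2512,  0.0266]), 0.72)]
gauge_mid side []
```

```bash
cat > h.py <<'E'
import numpy as np, cv2
from bench import robot
from scipy.optimize import minimize
from scipy.spatial.transform import Rotation as Ro
np.set_printoptions(precision=4,suppress=True)
def proj(s,P):
    T=np.linalg.inv(s["world_from_camera"]);p=(T[:3,:3]@np.atleast_2d(P).T).T+T[:3,3]
    return np.c_[s["fx"]*p[:,0]/p[:,2]+s["cx"],s["fy"]*p[:,1]/p[:,2]+s["cy"]]
def ray(s,u,v,z):
    M=s["world_from_camera"];d=M[:3,:3]@np.array([(u-s["cx"])/s["fx"],(v-s["cy"])/s["fy"],1]);return M[:3,3]+d*(z-M[2,3])/d[2]
a=np.linspace(0,2*np.pi,48,endpoint=False)
def cyl(x,y,r,z0,z1): return np.array([[x+r*np.cos(t),y+r*np.sin(t),z] for z in (z0,z1) for t in a])
def mask(s,kind):
    h=cv2.cvtColor(s["color"],cv2.COLOR_BGR2HSV);H,S,V=[h[...,i].astype(int) for i in range(3)]
    if kind=="red": return ((H<8)|(H>172))&(S>120)&(V>50)
    if kind=="blue": return (H>95)&(H<125)&(S>110)&(V>60)
    if kind=="violet": return (H>135)&(H<165)&(S>90)&(V>40)
    if kind=="brass": return (H>10)&(H<32)&(S>90)&(V>60)
    if kind=="white": return (S<40)&(V>110)
    if kind=="green": return (H>45)&(H<80)&(S>120)&(V>50)
    if kind=="yellow": return (H>22)&(H<35)&(S>120)&(V>100)
def fit(s,kind,x0,y0,r,z0,z1):
    m=mask(s,kind);c=proj(s,[[x0,y0,(z0+z1)/2]])[0].astype(int);w=45
    sl=(slice(max(c[1]-w,0),c[1]+w),slice(max(c[0]-w,0),c[0]+w));off=np.array([sl[1].start,sl[0].start])
    sub=m[sl].astype(np.uint8)
    n,l,st,ce=cv2.connectedComponentsWithStats(sub);
    k=min(range(1,n),key=lambda i:np.hypot(*(ce[i]+off-c))-st[i,4]/100);sub=(l==k).astype(np.uint8)
    cs,_=cv2.findContours(sub,cv2.RETR_EXTERNAL,cv2.CHAIN_APPROX_NONE);f=np.zeros_like(sub);cv2.drawContours(f,cs,-1,1,-1)
    K=8;F=cv2.resize(f,None,fx=K,fy=K,interpolation=cv2.INTER_NEAREST)
    def cost(p):
        q=(proj(s,cyl(p[0],p[1],r,z0,z1))-off+.5)*K;h=cv2.convexHull(q.astype(np.float32)).astype(np.int32)
        g=np.zeros_like(F);cv2.fillConvexPoly(g,h,1);return (g!=F).sum()/max(1,g.sum())
    b=minimize(cost,[x0,y0],method="Nelder-Mead",options=dict(initial_simplex=[[x0,y0],[x0+.008,y0],[x0,y0+.008]],xatol=1e-4,fatol=1e-4))
    return b.x,round(b.fun,3)
def delta(x,y,z,yaw=None):
    o=robot.get_obs();R=Ro.from_euler("xyz",o["ee_rot"])
    if yaw is None: yaw=o["ee_rot"][2]
    yaw=o["ee_rot"][2]+(yaw-o["ee_rot"][2]+np.pi/2)%np.pi-np.pi/2
    Rt=Ro.from_euler("xyz",[-np.pi/2,0,yaw])
    print("t",round(o["time"],2),"tcp",o["tool_pos"],"F",o["wrist_force"],"w",round(o["width"],4))
    print(" shift",np.round(R.inv().apply(np.array([x,y,z])-o["tool_pos"])*1000,1),"turn",np.round(np.degrees((R.inv()*Rt).as_rotvec()),1),"yaw",round(yaw,3))
E
python3 - <<'E'
from h import *
L=dict(red=("red",.543,.27,.028,0,.03),redbig=("red",.655,.204,.037,0,.04),spacer=("white",.455,.377,.026,0,.014),blue=("blue",.399,.227,.028,0,.03),flange=("brass",.549,-.276,.023,0,.016),hub=("violet",.453,-.378,.023,0,.03),yel=("yellow",.602,-.066,.036,.035,.041),grn=("green",.55,.075,.036,.035,.041))
for c in ("top","side"):
    s=robot.snapshot(c)
    for k,v in L.items():
        print(c,k,*fit(s,*v))
    m=[(125,211),(255,443)][c=="side"]
    print("bottle",[ray(s,*m,z) for z in (0,.06,.1)])
E
```

```text
top red [0.5421 0.2718] 0.067
top redbig [0.6524 0.2063] 0.06
top spacer [0.4572 0.3782] 0.102
top blue [0.3974 0.2298] 0.099
top flange [ 0.5482 -0.2751] 0.045
top hub [ 0.4531 -0.3793] 0.039
top yel [ 0.5968 -0.0652] 0.066
top grn [0.5477 0.0767] 0.089
bottle [array([0.5902, 0.4364, 0.    ]), array([0.5798, 0.4117, 0.06  ]), array([0.5728, 0.3952, 0.1   ])]
side red [0.543  0.2702] 0.042
side redbig [0.6536 0.2049] 0.06
side spacer [0.4572 0.3762] 0.052
side blue [0.3988 0.227 ] 0.049
side flange [ 0.5499 -0.2773] 0.063
side hub [ 0.4549 -0.3806] 0.071
side yel [ 0.5984 -0.0658] 0.18
side grn [0.5484 0.076 ] 0.215
bottle [array([0.5941, 0.3837, 0.    ]), array([0.5852, 0.4072, 0.06  ]), array([0.5793, 0.4228, 0.1   ])]
```

```bash
python3 -c "
from h import *
delta(.5425,.271,.10,.46)"
```

```text
t 1.05 tcp [0.1226 0.5362 0.2055] F [-0.0312  0.4985 -0.591 ] w 0.0935
 shift [-164.9  105.5 -468.4] turn [-0.  50.8  0. ] yaw 0.46
```

```bash
python3 -m creep '[[-165,60,-468,0,51,0,0],[-165,60,-468,0,51,0,0],[-165,60,-468,0,51,0,0],[-165,60,-468,0,51,0,0],[-165,60,-468,0,51,0,0]]'; python3 -c "
from h import *
delta(.5425,.271,.08,.46)"
```

```text
time: 1.68
tool_pos: [0.3864, 0.3692, 0.168]
ee_rot: [-1.57, -0.001, 0.451]
wrist_force: [0.2, 0.7, 0.9]
width: 0.0944
t 1.68 tcp [0.3864 0.3692 0.168 ] F [0.2355 0.6876 0.869 ] w 0.0944
 shift [  97.6   88.  -156.5] turn [-0.  -0.5  0. ] yaw 0.46
```

```bash
python3 -m creep '[[98,86,-156,0,-0.5,0,0],[98,86,-156,0,-0.5,0,0],[98,86,-156,0,-0.5,0,0],[98,86,-156,0,-0.5,0,0],[98,86,-156,0,-0.5,0,0]]'; python3 -c "
from h import *
delta(.5425,.271,.005,.46)
s=robot.snapshot('wrist');cv2.imwrite('pics/w1.png',s['color'])"
```

```text
time: 2.3
tool_pos: [0.5414, 0.2731, 0.0813]
ee_rot: [-1.57, 0.002, 0.463]
wrist_force: [-0.0, 0.9, 0.9]
width: 0.0938
t 2.3 tcp [0.5414 0.2731 0.0813] F [-0.02    0.9311  0.8963] w 0.0938
 shift [ 0.1 76.3 -2.4] turn [-0.   0.2 -0.1] yaw 0.46
```

View pics/w1.png

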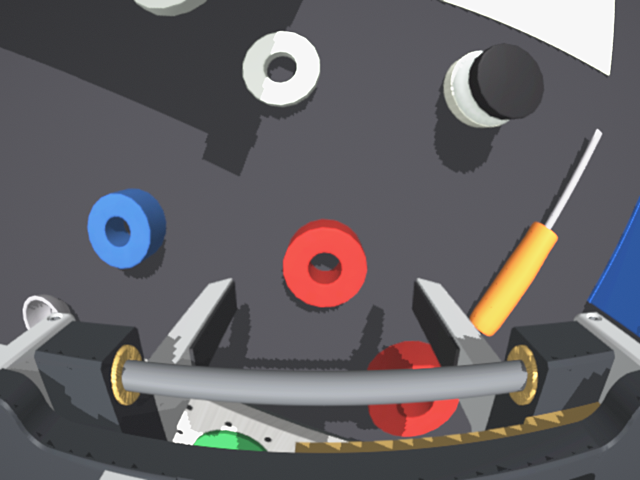

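Wrist view: red riser hole at (325,266), centred between fingertips (228/422); I'll check the position along tool z from the wrist camera too.

```bash
cat >> h.py <<'E'
def wray(s,o,u,v,z):
    d=np.array([u-s["cx"],v-s["cy"]]);r=np.hypot(*d);th=r/s["fx"];k=np.sin(th)/max(r,1e-9)
    M=s["mount"];R=Ro.from_euler("xyz",o["ee_rot"]).as_matrix()
    dt=M[:3,:3]@np.array([d[0]*k,d[1]*k,np.cos(th)]);C=R@M[:3,3]+o["tool_pos"];D=R@dt
    return C+D*(z-C[2])/D[2]
E
python3 -c "
from h import *
o=robot.get_obs();s=robot.snapshot('wrist')
print(wray(s,o,325,263,.03), wray(s,o,282,66,.014),wray(s,o,118,230,.03))
img=s['color'];m=mask(s,'red').astype(np.uint8)[215:310,275:375]
cs,_=cv2.findContours(m,cv2.RETR_CCOMP,cv2.CHAIN_APPROX_NONE)
for c in cs:
  if len(c)>30: (x,y),r=cv2.minEnclosingCircle(c);print(x+275,y+215,r,wray(s,o,x+275,y+215,.03))
"
```

```text
[0.5413 0.2746 0.03  ] [0.4573 0.3787 0.014 ] [0.3984 0.2291 0.03  ]
324.0235404968262 263.9105453491211 44.014617919921875 [0.541  0.2737 0.03  ]
323.5517234802246 262.0 14.586143493652344 [0.5402 0.2748 0.03  ]
```

```bash
python3 -m creep '[[0,40,-1,0,0,0,0],[0,65,-1,0,0,0,0],[0,76,-1,0,0,0,0],[0,76,-1,0,0,0,150],[0,76,-1,0,0,0,255]]'; python3 -m creep '[[0,0,0,0,0,0,255],[0,0,0,0,0,0,255],[0,0,0,0,0,0,255]]'
```

```text
time: 3.02
tool_pos: [0.5428, 0.2735, 0.0079]
ee_rot: [-1.571, -0.003, 0.465]
wrist_force: [-0.3, 0.3, 0.2]
width: 0.0775
time: 3.4
tool_pos: [0.5423, 0.2727, 0.0067]
ee_rot: [-1.571, -0.001, 0.464]
wrist_force: [-1.0, 0.0, 2.2]
width: 0.0545
```

```bash
python3 -m creep '[[0,0,0,0,0,0,255],[0,-30,0,0,0,0,255],[0,-85,0,0,0,0,255],[0,-125,0,0,0,0,255],[0,-125,0,0,0,0,255]]'; python3 -c "
from h import *
delta(.6,-.0655,.135,-.11)"
```

```text
time: 4.03
tool_pos: [0.5442, 0.2734, 0.1349]
ee_rot: [-1.571, -0.008, 0.464]
wrist_force: [1.0, 0.9, -2.4]
width: 0.0543
t 4.03 tcp [0.5442 0.2734 0.1349] F [ 0.9626  0.8626 -2.365 ] w 0.0543
 shift [-101.9   -0.7 -328. ] turn [-0.1 32.9  0.5] yaw -0.11
```

```bash
python3 -m creep '[[-102,-6,-328,0,33,0,255],[-102,-6,-328,0,33,0,255],[-102,-6,-328,0,33,0,255],[-102,-6,-328,0,33,0,255],[-102,-6,-328,0,33,0,255]]'; python3 -c "
import cv2,numpy as np
a=cv2.imread('pics/top0.png')[160:250,255:385];b=cv2.imread('pics/side0.png')[200:300,240:340]
a=cv2.resize(a,None,fx=4,fy=4,interpolation=2);b=cv2.resize(b,None,fx=4,fy=4,interpolation=2)
o=np.zeros((560,800,3),np.uint8)
cv2.imwrite('pics/ca.png',a);cv2.imwrite('pics/cb.png',b)
from h import *
delta(.6,-.0655,.135,-.11)
for c,p in (('top',[.6,-.0655]),('top',[.548,.076]),('side',[.6,-.0655]),('side',[.548,.076])):
  s=robot.snapshot(c);print(c,p,proj(s,[[*p,.041],[*p,.097]]))
"
```

```text
time: 4.65
tool_pos: [0.5912, -0.0374, 0.1328]
ee_rot: [-1.57, 0.005, -0.111]
wrist_force: [0.2, 0.7, -1.7]
width: 0.0545
t 4.65 tcp [ 0.5912 -0.0374  0.1328] F [ 0.2038  0.6818 -1.6669] w 0.0545
 shift [ 11.9  -2.3 -26.9] turn [-0.  -0.1 -0.3] yaw -0.11
top [0.6, -0.0655] [[353.9659 197.751 ]
 [356.2229 192.3988]]
top [0.548, 0.076] [[287.8867 223.5833]
 [286.1621 219.7596]]
side [0.6, -0.0655] [[274.7883 226.6937]
 [272.8053 207.4833]]
side [0.548, 0.076] [[294.8015 278.3441]
 [293.4859 259.4162]]
```

View pics/ca.png

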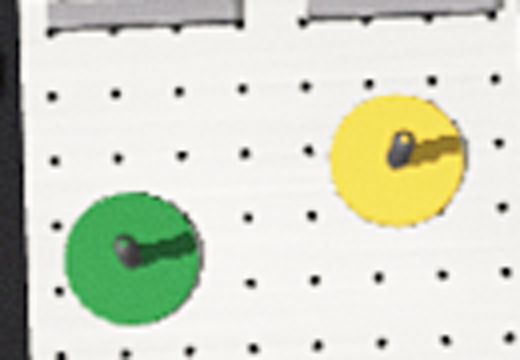

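View pics/cb.png

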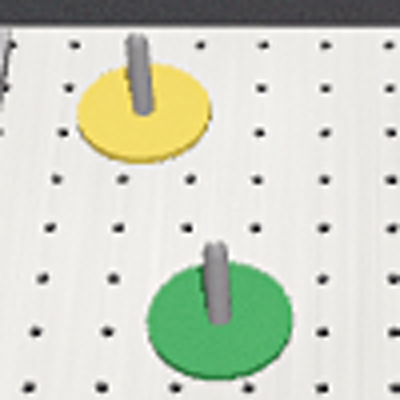

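```bash
python3 -m creep '[[9,0,-26,0,0,0,255],[9,0,-26,0,0,0,255],[9,0,-26,0,0,0,255]]'
python3 - <<'E'
from h import *
for c in ('top','side'):
  s=robot.snapshot(c)
  a=s['color'];a=a[150:250,300:400] if c=='top' else a[160:260,230:330]
  cv2.imwrite(f'pics/h1{c}.png',cv2.resize(a,None,fx=4,fy=4,interpolation=2))
o=robot.get_obs();s=robot.snapshot('wrist');cv2.imwrite('pics/w2.png',s['color'])
for i in range(4): delta(.5975,-.064,.06,-.11);robot.snapshot('top')
E
```

```text
time: 5.22
tool_pos: [0.5981, -0.0607, 0.1353]
ee_rot: [-1.57, 0.002, -0.11]
wrist_force: [0.1, 0.2, -2.4]
width: 0.0545
t 5.38 tcp [ 0.5985 -0.0611  0.1361] F [-0.1586 -0.7718 -1.6391] w 0.0547
 shift [-0.6 76.1 -3. ] turn [-0.  0. -0.] yaw -0.11
t 5.42 tcp [ 0.5986 -0.0614  0.1363] F [-0.57    0.3301 -1.6332] w 0.0544
 shift [-0.8 76.3 -2.7] turn [-0.  0. -0.] yaw -0.11
t 5.47 tcp [ 0.5987 -0.0616  0.1364] F [ 0.5013 -0.1639 -1.4067] w 0.0544
 shift [-0.9 76.4 -2.5] turn [-0. -0. -0.] yaw -0.11
t 5.53 tcp [ 0.5987 -0.0619  0.1365] F [-0.6494  0.2403 -1.7958] w 0.0542
 shift [-1.  76.5 -2.3] turn [-0. -0.  0.] yaw -0.11
```

View pics/h1top.png

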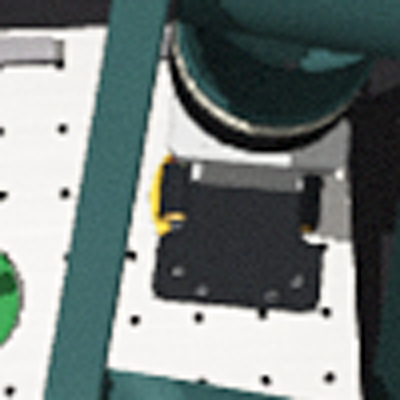

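View pics/h1side.png

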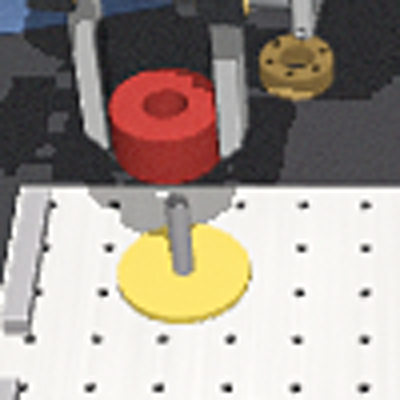

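View pics/w2.png

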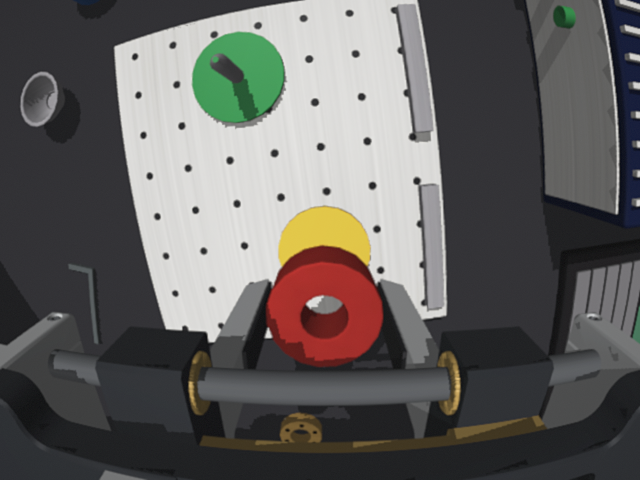

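Side view: riser bottom hovering just above the post tip (crop 178,197); wrist view: yellow collar centred at u≈325 below the riser. Quantify.

Run:
```python
from h import *
o=robot.get_obs();s=robot.snapshot('side')
zb=o['tool_pos'][2]-.0065
print(o['tool_pos'],fit(s,'red',o['tool_pos'][0],o['tool_pos'][1],.028,zb,zb+.03))
for z in(.095,.097): print('tip',ray(s,274.2,209.0,z))
print('tip yaxis mid', ray(s,230+182/4-.4,160+270/4-.4,.041))
w=robot.snapshot('wrist')
m=mask(w,'green').astype(np.uint8);m[:,450:]=0
c=max(cv2.findContours(m,0,1)[0],key=cv2.contourArea)
e=cv2.fitEllipse(cv2.convexHull(c));print(e[0],wray(w,o,*e[0],.041))
m=mask(w,'yellow').astype(np.uint8)
c=max(cv2.findContours(m,0,1)[0],key=cv2.contourArea)[:,0]
up=c[c[:,1]<245]
P=np.array([wray(w,o,u,v,.041)[:2] for u,v in up])
A=np.c_[2*P,np.ones(len(P))];q=np.linalg.lstsq(A,(P**2).sum(1),rcond=None)[0];print('yel',q[:2],np.sqrt(q[2]+q[:2]@q[:2]))
from scipy.optimize import least_squares
print(least_squares(lambda q:np.hypot(*(P-q).T)-.036,[.6,-.065]).x)
```

```text
[ 0.5987 -0.062   0.1365] (array([ 0.5998, -0.0638]), np.float64(0.073))
tip [ 0.597  -0.0631  0.095 ]
tip [ 0.5967 -0.061   0.097 ]
tip yaxis mid [ 0.5992 -0.0643  0.041 ]
(237.0535430908203, 75.64839935302734) [0.5491 0.0756 0.041 ]
yel [ 0.5986 -0.0575] 0.02896960013374314
[ 0.5975 -0.0699]
```

```bash
python3 -m creep '[[-1,20,-1,0,0,0,255],[-1,45,-1,0,0,0,255],[-1,70,-1,0,0,0,255],[-1,82,-1,0,0,0,255],[-1,82,-1,0,0,0,255]]';python3 -m creep '[[0,2,0,0,0,0,255],[0,4,0,0,0,0,255],[0,5,0,0,0,0,255]]'
```

```text
time: 6.3
tool_pos: [0.597, -0.0633, 0.0535]
ee_rot: [-1.571, 0.002, -0.111]
wrist_force: [0.2, -0.1, -1.8]
width: 0.0547
time: 6.68
tool_pos: [0.598, -0.0635, 0.05]
ee_rot: [-1.571, -0.001, -0.111]
wrist_force: [0.1, -0.7, -2.1]
width: 0.0546
```

```bash
python3 -m creep '[[0,1,0,0,0,0,255],[0,2,0,0,0,0,255],[0,2,0,0,0,0,255]]';python3 -m creep '[[0,1,0,0,0,0,255],[0,1,0,0,0,0,255]]'
```

```text
time: 7.05
tool_pos: [0.5977, -0.0634, 0.0477]
ee_rot: [-1.571, -0.0, -0.111]
wrist_force: [0.2, 0.3, -0.0]
width: 0.0546
time: 7.3
tool_pos: [0.5977, -0.0634, 0.0477]
ee_rot: [-1.571, -0.001, -0.111]
wrist_force: [-2.0, 0.4, 5.1]
width: 0.0545
```

```bash
python3 -m creep '[[0,0,0,0,0,0,60],[0,0,0,0,0,0,0],[0,0,0,0,0,0,0],[0,-40,0,0,0,0,0],[0,-90,0,0,0,0,0]]'; python3 -c "
from h import *
delta(.4572,.3775,.12,.69)"
```

```text
time: 7.92
tool_pos: [0.5965, -0.0633, 0.1353]
ee_rot: [-1.57, 0.004, -0.111]
wrist_force: [-1.0, -0.0, -0.3]
width: 0.0936
t 7.92 tcp [ 0.5965 -0.0633  0.1353] F [-1.0322 -0.029  -0.3234] w 0.0936
 shift [-187.4   16.3  422.5] turn [ -0.1 -45.9  -0.2] yaw 0.69
```

```bash
python3 -m creep '[[-187,0,423,0,-46,0,0],[-187,0,423,0,-46,0,0],[-187,0,423,0,-46,0,0],[-187,0,423,0,-46,0,0],[-187,0,423,0,-46,0,0]]'; python3 -c "
from h import *
delta(.4572,.3775,.07,.69)"
```

```text
time: 8.55
tool_pos: [0.5031, 0.2364, 0.1364]
ee_rot: [-1.571, -0.001, 0.694]
wrist_force: [0.8, 0.1, -0.2]
width: 0.094
t 8.55 tcp [0.5031 0.2364 0.1364] F [ 0.7691  0.07   -0.2155] w 0.094
 shift [ 54.8  66.4 137.8] turn [0.  0.2 0. ] yaw 0.69
```

```bash
python3 -m creep '[[55,25,138,0,0,0,0],[55,45,138,0,0,0,0],[55,65,138,0,0,0,0],[55,65,138,0,0,0,0]]'; python3 -c "
from h import *
delta(.4572,.3775,.004,.69)
o=robot.get_obs();s=robot.snapshot('wrist');cv2.imwrite('pics/w3.png',s['color'])
m=mask(s,'white').astype(np.uint8)
for c in cv2.findContours(m,cv2.RETR_EXTERNAL,1)[0]:
  if cv2.contourArea(c)>800:
    (x,y),r=cv2.minEnclosingCircle(c);print(x,y,r,wray(s,o,x,y,.014))
"
```

```text
time: 9.05
tool_pos: [0.4553, 0.3764, 0.0678]
ee_rot: [-1.57, 0.007, 0.695]
wrist_force: [0.3, -0.1, -0.7]
width: 0.0938
t 9.05 tcp [0.4553 0.3764 0.0678] F [ 0.328  -0.0757 -0.6775] w 0.0938
 shift [ 2.6 63.8 -0.5] turn [-0.   0.3 -0.4] yaw 0.69
34.0 341.5 43.10752487182617 [0.2968 0.1362 0.014 ]
477.5 292.0 60.90371322631836 [0.554  0.4295 0.014 ]
200.0 318.0 49.203758239746094 [0.4128 0.285  0.014 ]
327.5660705566406 261.9776916503906 38.902992248535156 [0.4561 0.378  0.014 ]
234.0 105.0 59.07632064819336 [0.3445 0.4192 0.014 ]
584.0 144.69322204589844 154.79393005371094 [0.5449 0.5677 0.014 ]
```

View pics/w3.png

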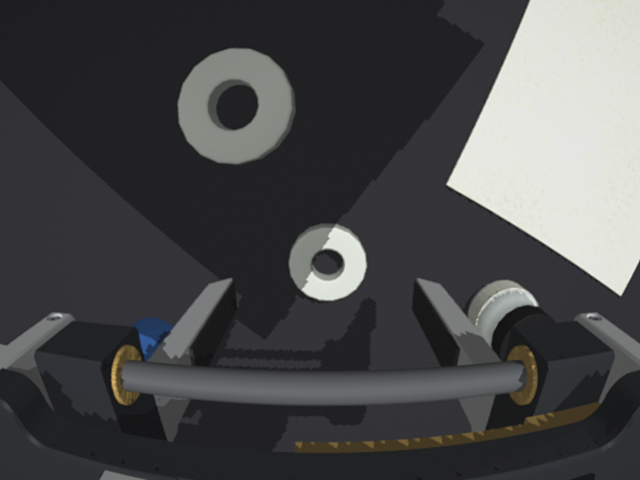

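```bash
python3 -m creep '[[1,30,0,0,0,0,0],[1,55,0,0,0,0,0],[1,63,0,0,0,0,0],[1,63,0,0,0,0,100],[1,63,0,0,0,0,255]]'; python3 -m creep '[[0,0,0,0,0,0,255],[0,0,0,0,0,0,255],[0,0,0,0,0,0,255],[0,0,0,0,0,0,255]]'
```

```text
time: 9.72
tool_pos: [0.4603, 0.3769, 0.0103]
ee_rot: [-1.571, -0.003, 0.691]
wrist_force: [0.3, 0.2, -0.3]
width: 0.0777
time: 10.22
tool_pos: [0.4591, 0.3768, 0.0089]
ee_rot: [-1.571, -0.001, 0.692]
wrist_force: [-0.2, 0.0, 1.5]
width: 0.0508
```

```bash
python3 -m creep '[[0,0,0,0,0,0,80],[0,2,0,0,0,0,80],[0,5,0,0,0,0,80],[0,5,0,0,0,0,80],[0,5,0,0,0,0,255]]'; python3 -m creep '[[0,0,0,0,0,0,255],[0,0,0,0,0,0,255],[0,0,0,0,0,0,255],[0,0,0,0,0,0,255]]'
```

```text
time: 10.85
tool_pos: [0.4589, 0.3766, 0.0033]
ee_rot: [-1.571, 0.0, 0.691]
wrist_force: [-0.7, 0.2, -0.3]
width: 0.0577
time: 11.35
tool_pos: [0.459, 0.3767, 0.0034]
ee_rot: [-1.571, -0.0, 0.691]
wrist_force: [-0.5, -0.3, -1.3]
width: 0.0515
```

```bash
python3 -m creep '[[0,-30,0,0,0,0,255],[0,-85,0,0,0,0,255],[0,-125,0,0,0,0,255],[0,-125,0,0,0,0,255]]'; python3 -c "
from h import *
delta(.598,-.0635,.128,-.11)"
```

```text
time: 11.85
tool_pos: [0.4613, 0.3782, 0.1335]
ee_rot: [-1.572, -0.01, 0.692]
wrist_force: [-0.4, 0.2, 0.4]
width: 0.0514
t 11.85 tcp [0.4613 0.3782 0.1335] F [-0.3579  0.1606  0.374 ] w 0.0514
 shift [-176.4    4.2 -427.5] turn [-0.2 45.9  0.5] yaw -0.11
```

```bash
python3 -m creep '[[-176,0,-428,0,46,0,255],[-176,0,-428,0,46,0,255],[-176,0,-428,0,46,0,255],[-176,0,-428,0,46,0,255],[-176,0,-428,0,46,0,255]]';  python3 -c "
from h import *
delta(.598,-.0635,.128,-.11)"
```

```text
time: 12.48
tool_pos: [0.551, 0.0763, 0.1263]
ee_rot: [-1.571, 0.003, -0.114]
wrist_force: [0.9, 0.6, 0.2]
width: 0.0514
t 12.47 tcp [0.551  0.0763 0.1263] F [0.9401 0.5614 0.2307] w 0.0514
 shift [  62.6   -1.9 -133.6] turn [ 0.  -0.2 -0.2] yaw -0.11
```

```bash
python3 -m creep '[[62,-2,-133,0,0,0,255],[62,-2,-133,0,0,0,255],[62,-2,-133,0,0,0,255],[62,-2,-133,0,0,0,255],[62,-2,-133,0,0,0,255]]';  python3 - <<'E'
from h import *
o=robot.get_obs();s=robot.snapshot('side')
cv2.imwrite('pics/s4.png',cv2.resize(s['color'][150:270,220:340],None,fx=4,fy=4,interpolation=2))
zb=o['tool_pos'][2]-.0034
print(fit(s,'white',o['tool_pos'][0],o['tool_pos'][1],.026,zb,zb+.014), 'red',fit(s,'red',.598,-.0635,.028,.041,.071))
delta(.598,-.0635,.0744,-.11)
E
```

```text
time: 13.1
tool_pos: [0.5979, -0.059, 0.1296]
ee_rot: [-1.57, 0.002, -0.11]
wrist_force: [0.4, 0.3, -0.2]
width: 0.0511
(array([ 0.5978, -0.057 ]), np.float64(4.612)) red (array([ 0.5983, -0.0662]), np.float64(0.219))
t 13.15 tcp [ 0.598  -0.0588  0.13  ] F [-0.2462 -0.6007 -0.2259] w 0.0514
 shift [ 0.6 55.5 -4.7] turn [-0.1  0.1 -0.1] yaw -0.11
```

View pics/s4.png

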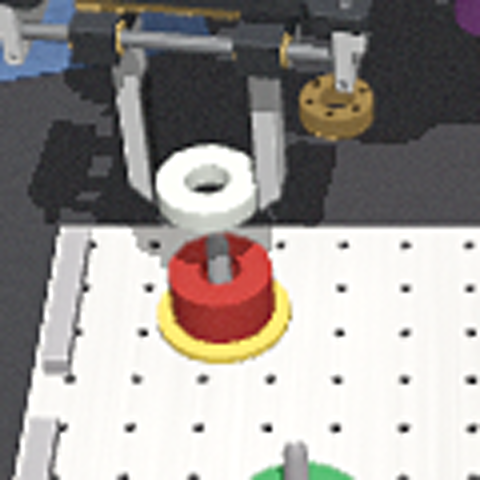

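```bash
python3 - <<'E'
from h import *
s=robot.snapshot('side')
print(ray(s,220+208/4-.4,150+178/4-.4,.1406), 'outer',ray(s,220+208/4-.4,150+182/4-.4,.1406))
E
python3 -m creep '[[0,0,-6,0,0,0,255],[0,0,-6,0,0,0,255],[0,0,-6,0,0,0,255]]'
```

```text
[ 0.5983 -0.0575  0.1406] outer [ 0.5981 -0.0545  0.1406]
time: 13.58
tool_pos: [0.5979, -0.0666, 0.1306]
ee_rot: [-1.571, -0.0, -0.111]
wrist_force: [-0.2, 0.0, -1.2]
width: 0.0516
```

```bash
python3 -m creep '[[0,15,1,0,0,0,255],[0,35,1,0,0,0,255],[0,49,1,0,0,0,255],[0,52,1,0,0,0,255],[0,52,1,0,0,0,255]]';python3 -m creep '[[0,1,0,0,0,0,255],[0,2,0,0,0,0,255],[0,3,0,0,0,0,255],[0,3,0,0,0,0,255]]'
```

```text
time: 14.2
tool_pos: [0.5981, -0.0658, 0.0783]
ee_rot: [-1.571, 0.0, -0.111]
wrist_force: [-0.6, -0.7, -0.2]
width: 0.0511
time: 14.7
tool_pos: [0.598, -0.0658, 0.0754]
ee_rot: [-1.571, -0.0, -0.111]
wrist_force: [0.4, 0.4, 0.3]
width: 0.0511
```

```bash
python3 -m creep '[[0,1,0,0,0,0,255],[0,1,0,0,0,0,255]]';python3 -m creep '[[0,1,0,0,0,0,255],[0,1,0,0,0,0,255]]'
```

```text
time: 14.95
tool_pos: [0.5981, -0.0658, 0.0744]
ee_rot: [-1.571, -0.0, -0.111]
wrist_force: [0.7, -0.0, -0.3]
width: 0.0519
time: 15.2
tool_pos: [0.5981, -0.0658, 0.0744]
ee_rot: [-1.571, -0.001, -0.111]
wrist_force: [-2.0, 0.3, 4.6]
width: 0.0516
```

```bash
python3 -m creep '[[0,0,0,0,0,0,60],[0,0,0,0,0,0,0],[0,0,0,0,0,0,0],[0,-30,0,0,0,0,0],[0,-60,0,0,0,0,0]]'; python3 -c "
from h import *
delta(.5492,-.2763,.08,-.9)"
```

```text
time: 15.82
tool_pos: [0.5976, -0.0657, 0.1331]
ee_rot: [-1.571, 0.002, -0.111]
wrist_force: [-0.6, 0.9, 0.1]
width: 0.0937
t 15.82 tcp [ 0.5976 -0.0657  0.1331] F [-0.6275  0.9103  0.1365] w 0.0937
 shift [ -24.6   53.1 -214.7] turn [ 0.  45.2 -0.1] yaw -0.9
```

```bash
python3 -m creep '[[-25,0,-215,0,45,0,0],[-25,0,-215,0,45,0,0],[-25,20,-215,0,45,0,0],[-25,50,-215,0,45,0,0],[-25,50,-215,0,45,0,0]]'; python3 -m creep '[[0,0,0,0,0,0,0],[0,0,0,0,0,0,0]]'; python3 -c "
from h import *
delta(.5492,-.2763,.004,-.9)
o=robot.get_obs();s=robot.snapshot('wrist');cv2.imwrite('pics/w5.png',s['color'])
m=mask(s,'brass').astype(np.uint8)
for c in cv2.findContours(m,cv2.RETR_EXTERNAL,1)[0]:
  if cv2.contourArea(c)>800:
    (x,y),r=cv2.minEnclosingCircle(c);print(x,y,r,wray(s,o,x,y,.016))
"
```

```text
time: 16.45
tool_pos: [0.5462, -0.2775, 0.0791]
ee_rot: [-1.574, 0.008, -0.902]
wrist_force: [0.3, 0.5, -0.0]
width: 0.0938
time: 16.7
tool_pos: [0.5507, -0.2758, 0.0852]
ee_rot: [-1.569, -0.003, -0.894]
wrist_force: [0.0, -0.0, -0.0]
width: 0.0942
t 16.7 tcp [ 0.5507 -0.2758  0.0852] F [ 0.0263 -0.0014 -0.0005] w 0.0942
 shift [-0.8 81.2 -1.6] turn [-0.1  0.4  0.1] yaw -0.9
447.0 427.5 153.8059844970703 [ 0.4924 -0.4703  0.016 ]
521.0 374.9583435058594 30.1082763671875 [ 0.5744 -0.4868  0.016 ]
125.5 374.55084228515625 29.65650177001953 [ 0.3508 -0.2071  0.016 ]
321.8928527832031 256.3545837402344 33.38086700439453 [ 0.5503 -0.2752  0.016 ]
127.7904052734375 29.908531188964844 50.91916275024414 [ 0.595  -0.0555  0.016 ]
```

View pics/w5.png

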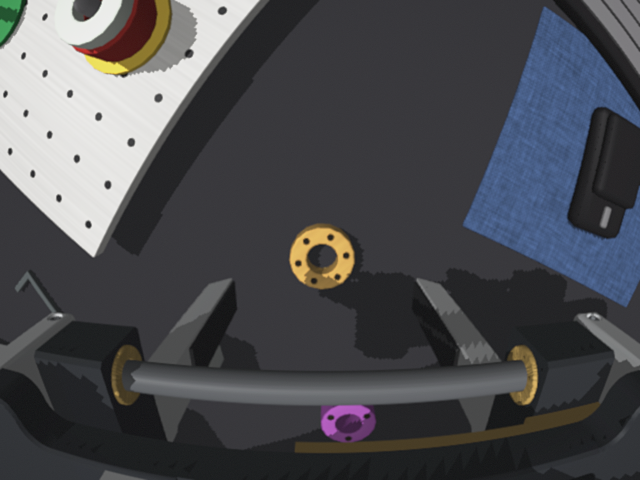

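```bash
python3 -m creep '[[0,40,0,0,0,0,0],[0,65,0,0,0,0,0],[0,76,0,0,0,0,60],[0,80,0,0,0,0,60],[0,80,0,0,0,0,60]]'; python3 -m creep '[[0,0,0,0,0,0,60],[0,0,0,0,0,0,60]]'
```

```text
time: 17.38
tool_pos: [0.5501, -0.2769, 0.0045]
ee_rot: [-1.57, -0.002, -0.896]
wrist_force: [0.7, 0.8, -0.5]
width: 0.0721
time: 17.62
tool_pos: [0.5498, -0.2771, 0.0044]
ee_rot: [-1.57, -0.002, -0.897]
wrist_force: [0.8, 0.5, -0.9]
width: 0.0714
```

```bash
python3 -m creep '[[0,0,0,0,0,0,255],[0,0,0,0,0,0,255],[0,0,0,0,0,0,255],[0,0,0,0,0,0,255],[0,0,0,0,0,0,255]]'; python3 -m creep '[[0,-30,0,0,0,0,255],[0,-80,0,0,0,0,255],[0,-125,0,0,0,0,255],[0,-125,0,0,0,0,255],[0,-125,0,0,0,0,255]]'; python3 -c "
from h import *
delta(.598,-.0645,.128,-.11)"
```

```text
time: 18.25
tool_pos: [0.5491, -0.2766, 0.0034]
ee_rot: [-1.571, 0.001, -0.897]
wrist_force: [-0.4, 0.6, 0.7]
width: 0.0457
time: 18.88
tool_pos: [0.5486, -0.2763, 0.1267]
ee_rot: [-1.572, 0.002, -0.897]
wrist_force: [-0.7, 0.7, -1.4]
width: 0.0454
t 18.88 tcp [ 0.5486 -0.2763  0.1267] F [-0.6689  0.7035 -1.3898] w 0.0454
 shift [-134.6   -1.1  170.8] turn [ -0.  -45.1  -0.1] yaw -0.11
```

```bash
python3 -m creep '[[-135,-4,170,0,-45,0,255],[-135,-4,170,0,-45,0,255],[-135,-4,170,0,-45,0,255],[-135,-4,170,0,-45,0,255],[-135,-4,170,0,-45,0,255]]';python3 -m creep '[[0,0,0,0,0,0,255],[0,0,0,0,0,0,255]]';  python3 - <<'E'
from h import *
o=robot.get_obs();s=robot.snapshot('side')
cv2.imwrite('pics/s6.png',cv2.resize(s['color'][150:270,220:340],None,fx=4,fy=4,interpolation=2))
zb=o['tool_pos'][2]-.0034
print(fit(s,'brass',o['tool_pos'][0],o['tool_pos'][1],.023,zb,zb+.016))
delta(.598,-.0655,.0884,-.11)
E
```

```text
time: 19.5
tool_pos: [0.5966, -0.0625, 0.1291]
ee_rot: [-1.57, 0.005, -0.107]
wrist_force: [-0.8, -0.2, -1.6]
width: 0.0456
time: 19.75
tool_pos: [0.5972, -0.0665, 0.1314]
ee_rot: [-1.571, 0.002, -0.114]
wrist_force: [-0.5, 0.7, -1.5]
width: 0.0454
(array([ 0.5987, -0.0664]), np.float64(0.07))
t 19.8 tcp [ 0.5974 -0.0665  0.1318] F [ 0.2217  0.1511 -0.872 ] w 0.0455
 shift [ 0.5 43.4  1. ] turn [ 0.  -0.2 -0.1] yaw -0.11
```

View pics/s6.png

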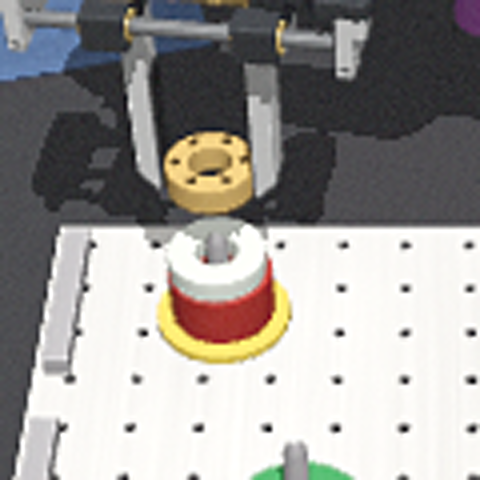

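```bash
python3 -m creep '[[0,10,2,0,0,0,255],[0,25,2,0,0,0,255],[0,36,2,0,0,0,255],[0,40,2,0,0,0,255],[0,40,2,0,0,0,255]]';python3 -m creep '[[0,1,0,0,0,0,255],[0,2,0,0,0,0,255],[0,3,0,0,0,0,255],[0,3,0,0,0,0,255]]'
```

```text
time: 20.42
tool_pos: [0.5978, -0.063, 0.0918]
ee_rot: [-1.571, 0.001, -0.111]
wrist_force: [-0.4, 0.1, -1.5]
width: 0.0451
time: 20.92
tool_pos: [0.5981, -0.0631, 0.0894]
ee_rot: [-1.571, -0.0, -0.111]
wrist_force: [-0.0, -0.7, -1.0]
width: 0.0456
```

```bash
python3 -m creep '[[0,1,0,0,0,0,255],[0,1,0,0,0,0,255]]';python3 -m creep '[[0,1,0,0,0,0,255],[0,1,0,0,0,0,255]]'
```

```text
time: 21.18
tool_pos: [0.5981, -0.0631, 0.0884]
ee_rot: [-1.571, -0.0, -0.111]
wrist_force: [-0.1, 0.4, -0.8]
width: 0.0454
time: 21.42
tool_pos: [0.5981, -0.0631, 0.0883]
ee_rot: [-1.571, -0.001, -0.111]
wrist_force: [-1.9, 0.1, 3.6]
width: 0.0454
```

```bash
python3 -m creep '[[0,0,0,0,0,0,60],[0,0,0,0,0,0,0],[0,0,0,0,0,0,0],[0,-30,0,0,0,0,0],[0,-50,0,0,0,0,0]]'; python3 -c "
from h import *
delta(.398,.2285,.09,.52)"
```

```text
time: 22.05
tool_pos: [0.5984, -0.0632, 0.1383]
ee_rot: [-1.571, -0.001, -0.111]
wrist_force: [-0.3, -0.3, -0.3]
width: 0.0919
t 22.05 tcp [ 0.5984 -0.0632  0.1383] F [-0.3211 -0.2545 -0.2988] w 0.0919
 shift [-231.6   48.1  267.6] turn [  0.  -36.2   0. ] yaw 0.52
```

```bash
python3 -m creep '[[-232,0,268,0,-36,0,0],[-232,0,268,0,-36,0,0],[-232,0,268,0,-36,0,0],[-232,0,268,0,-36,0,0],[-232,0,268,0,-36,0,0]]'; python3 -m creep '[[0,0,0,0,0,0,0]]'; python3 -c "
from h import *
delta(.398,.2285,.075,.52)"
```

```text
time: 22.68
tool_pos: [0.4198, 0.1958, 0.1375]
ee_rot: [-1.571, -0.001, 0.517]
wrist_force: [-0.5, 0.4, 0.5]
width: 0.0942
time: 22.8
tool_pos: [0.4188, 0.1975, 0.1376]
ee_rot: [-1.57, -0.001, 0.524]
wrist_force: [0.2, -0.7, 0.1]
width: 0.0937
t 22.8 tcp [0.4188 0.1975 0.1376] F [ 0.2281 -0.7311  0.1098] w 0.0937
 shift [-2.5 62.6 37.2] turn [-0.1  0.2  0. ] yaw 0.52
```

```bash
python3 -m creep '[[-2,30,37,0,0,0,0],[-2,62,37,0,0,0,0],[-2,62,37,0,0,0,0],[-2,62,37,0,0,0,0]]'; python3 -c "
from h import *
delta(.398,.2285,.005,.52)
o=robot.get_obs();s=robot.snapshot('wrist');cv2.imwrite('pics/w7.png',s['color'])
m=mask(s,'blue').astype(np.uint8)
for c in cv2.findContours(m,cv2.RETR_EXTERNAL,1)[0]:
  if cv2.contourArea(c)>800:
    (x,y),r=cv2.minEnclosingCircle(c);print(x,y,r,wray(s,o,x,y,.03))
"
```

```text
time: 23.3
tool_pos: [0.4023, 0.2252, 0.0765]
ee_rot: [-1.571, -0.002, 0.516]
wrist_force: [0.1, 0.1, 0.7]
width: 0.0939
t 23.3 tcp [0.4023 0.2252 0.0765] F [0.1449 0.093  0.7314] w 0.0939
 shift [-2.2 71.5  5. ] turn [ 0.  -0.3  0.1] yaw 0.52
321.5608215332031 255.7627410888672 45.23318862915039 [0.3973 0.2304 0.03  ]
```

View pics/w7.png

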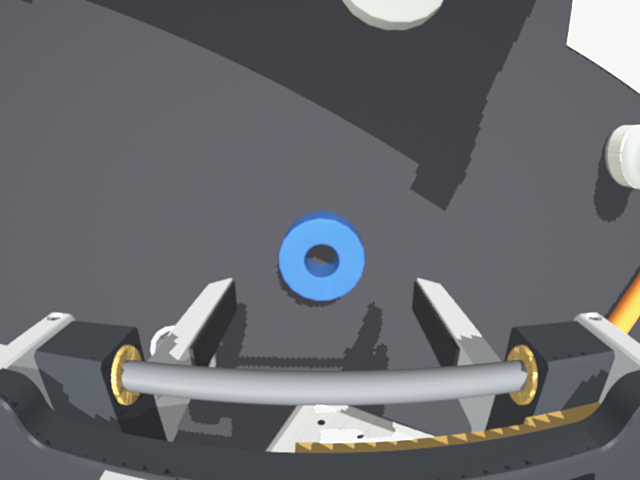

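```bash
python3 -m creep '[[-2,30,5,0,0,0,0],[-2,58,5,0,0,0,0],[-2,70,5,0,0,0,40],[-2,70,5,0,0,0,40],[-2,70,5,0,0,0,40]]'; python3 -m creep '[[0,0,0,0,0,0,255],[0,0,0,0,0,0,255],[0,0,0,0,0,0,255],[0,0,0,0,0,0,255],[0,0,0,0,0,0,255]]'
```

```text
time: 23.98
tool_pos: [0.3982, 0.2293, 0.007]
ee_rot: [-1.571, -0.003, 0.517]
wrist_force: [0.3, -0.1, -0.9]
width: 0.0793
time: 24.6
tool_pos: [0.3973, 0.2292, 0.006]
ee_rot: [-1.571, -0.001, 0.517]
wrist_force: [0.6, 0.7, 2.0]
width: 0.0567
```

```bash
python3 -m creep '[[0,-30,0,0,0,0,255],[0,-80,0,0,0,0,255],[0,-128,0,0,0,0,255],[0,-128,0,0,0,0,255],[0,-128,0,0,0,0,255]]'; python3 -c "
from h import *
delta(.548,.0765,.133,.14)"
```

```text
time: 25.22
tool_pos: [0.3957, 0.2285, 0.1316]
ee_rot: [-1.57, 0.003, 0.517]
wrist_force: [-0.7, 0.2, -1.7]
width: 0.0563
t 25.23 tcp [0.3957 0.2285 0.1316] F [-0.7037  0.2295 -1.6551] w 0.0563
 shift [  57.3   -1.7 -207.4] turn [ 0.  21.6 -0.2] yaw 0.14
```

```bash
python3 -m creep '[[57,-2,-207,0,21.6,0,255],[57,-2,-207,0,21.6,0,255],[57,-2,-207,0,21.6,0,255],[57,-2,-207,0,21.6,0,255],[57,-2,-207,0,21.6,0,255]]';python3 -m creep '[[0,0,0,0,0,0,255],[0,0,0,0,0,0,255]]';  python3 - <<'E'
from h import *
o=robot.get_obs();s=robot.snapshot('side')
cv2.imwrite('pics/s8.png',cv2.resize(s['color'][180:320,230:370],None,fx=4,fy=4,interpolation=2))
zb=o['tool_pos'][2]-.006
print(fit(s,'blue',o['tool_pos'][0],o['tool_pos'][1],.028,zb,zb+.03))
delta(.548,.0765,.047,.14)
E
```

```text
time: 25.85
tool_pos: [0.5478, 0.0755, 0.1316]
ee_rot: [-1.57, 0.007, 0.137]
wrist_force: [-0.6, 0.5, -1.5]
width: 0.0562
time: 26.1
tool_pos: [0.5474, 0.0783, 0.1347]
ee_rot: [-1.57, 0.002, 0.142]
wrist_force: [0.1, 0.5, -1.6]
width: 0.0564
(array([0.5483, 0.0753]), np.float64(0.073))
t 26.15 tcp [0.5477 0.0783 0.1351] F [-0.6762  0.5251 -2.5189] w 0.0559
 shift [ 0.1 88.1 -1.8] turn [-0.   0.1 -0. ] yaw 0.14
```

View pics/s8.png

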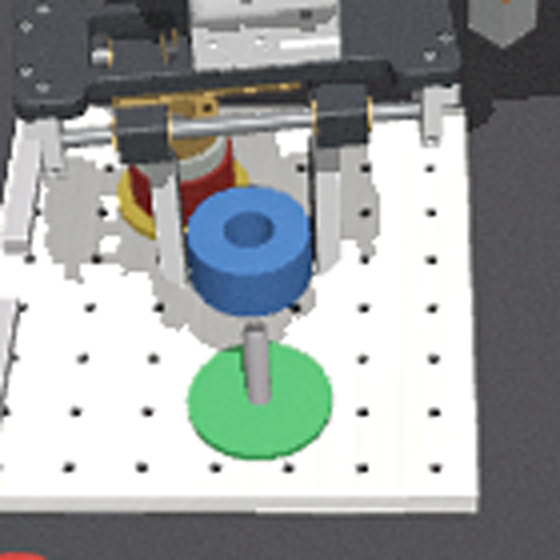

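```bash
python3 -m creep '[[0,20,0,0,0,0,255],[0,45,0,0,0,0,255],[0,70,0,0,0,0,255],[0,83,0,0,0,0,255],[0,83,0,0,0,0,255]]';python3 -m creep '[[0,1,0,0,0,0,255],[0,2,0,0,0,0,255],[0,3,0,0,0,0,255],[0,3,0,0,0,0,255]]'
```

```text
time: 26.78
tool_pos: [0.5477, 0.0776, 0.0516]
ee_rot: [-1.57, 0.002, 0.141]
wrist_force: [-0.2, -0.2, -1.4]
width: 0.0563
time: 27.28
tool_pos: [0.5488, 0.0771, 0.0496]
ee_rot: [-1.571, -0.0, 0.14]
wrist_force: [0.2, -0.3, -1.7]
width: 0.0563
```

```bash
python3 -m creep '[[0,1,0,0,0,0,255],[0,2,0,0,0,0,255],[0,2,0,0,0,0,255]]';python3 -m creep '[[0,1,0,0,0,0,255],[0,1,0,0,0,0,255]]'
```

```text
time: 27.65
tool_pos: [0.5486, 0.0772, 0.0472]
ee_rot: [-1.571, 0.0, 0.14]
wrist_force: [0.5, -0.2, -1.3]
width: 0.0562
time: 27.9
tool_pos: [0.5487, 0.0772, 0.047]
ee_rot: [-1.571, -0.0, 0.14]
wrist_force: [-2.0, -0.3, 2.8]
width: 0.0562
```

```bash
python3 -m creep '[[0,0,0,0,0,0,60],[0,0,0,0,0,0,0],[0,0,0,0,0,0,0],[0,-50,0,0,0,0,0],[0,-100,0,0,0,0,0]]'; python3 -c "
from h import *
delta(.4545,-.38,.09,0)"
```

```text
time: 28.52
tool_pos: [0.5481, 0.0771, 0.1467]
ee_rot: [-1.57, 0.002, 0.14]
wrist_force: [0.8, -0.2, -0.6]
width: 0.0937
t 28.52 tcp [0.5481 0.0771 0.1467] F [ 0.7856 -0.1651 -0.6498] w 0.0937
 shift [-156.3   56.8 -439.6] turn [-0.   8.  -0.1] yaw 0.0
```

```bash
python3 -m creep '[[-156,0,-440,0,8,0,0],[-156,0,-440,0,8,0,0],[-156,0,-440,0,8,0,0],[-156,0,-440,0,8,0,0],[-156,0,-440,0,8,0,0]]'; python3 -m creep '[[-52,0,-147,0,0,0,0],[-52,0,-147,0,0,0,0],[-52,0,-147,0,0,0,0]]'; python3 -c "
from h import *
delta(.4545,-.38,.08,0)"
```

```text
time: 29.15
tool_pos: [0.4859, -0.2309, 0.1466]
ee_rot: [-1.571, -0.001, 0.001]
wrist_force: [2.0, 0.3, 0.3]
width: 0.0934
time: 29.52
tool_pos: [0.4329, -0.379, 0.1461]
ee_rot: [-1.571, 0.0, -0.003]
wrist_force: [0.1, 0.4, -1.0]
width: 0.0939
t 29.52 tcp [ 0.4329 -0.379   0.1461] F [ 0.0904  0.377  -0.9711] w 0.0939
 shift [21.6 66.1 -0.9] turn [ 0.  -0.2 -0. ] yaw 0.0
```

```bash
python3 -m creep '[[22,0,-1,0,0,0,0],[22,30,-1,0,0,0,0],[22,66,-1,0,0,0,0],[22,66,-1,0,0,0,0]]'; python3 -c "
from h import *
delta(.4545,-.38,.005,0)
o=robot.get_obs();s=robot.snapshot('wrist');cv2.imwrite('pics/w9.png',s['color'])
m=mask(s,'violet').astype(np.uint8)
for c in cv2.findContours(m,cv2.RETR_EXTERNAL,1)[0]:
  if cv2.contourArea(c)>800:
    (x,y),r=cv2.minEnclosingCircle(c);print(x,y,r,wray(s,o,x,y,.03))
"
```

```text
time: 30.02
tool_pos: [0.4545, -0.3752, 0.0766]
ee_rot: [-1.565, 0.006, 0.0]
wrist_force: [0.0, -0.9, 0.5]
width: 0.0937
t 30.02 tcp [ 0.4545 -0.3752  0.0766] F [ 0.0397 -0.9377  0.5136] w 0.0937
 shift [ 0.4 71.6 -5.2] turn [-0.3  0.  -0.3] yaw 0.0
324.0 268.1333312988281 37.985416412353516 [ 0.4543 -0.3763  0.03  ]
```

View pics/w9.png

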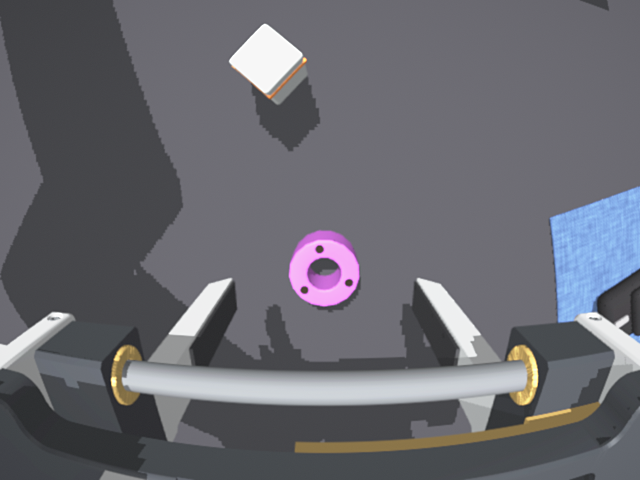

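```bash
python3 -m creep '[[0,30,-3,0,0,0,0],[0,58,-3,0,0,0,0],[0,71,-3,0,0,0,60],[0,71,-3,0,0,0,60],[0,71,-3,0,0,0,60]]'; python3 -m creep '[[0,0,0,0,0,0,60]]'
```

```text
time: 30.7
tool_pos: [0.4574, -0.381, 0.0113]
ee_rot: [-1.573, -0.002, 0.0]
wrist_force: [0.0, 0.7, -0.3]
width: 0.0721
time: 30.82
tool_pos: [0.4572, -0.3808, 0.011]
ee_rot: [-1.573, -0.002, 0.0]
wrist_force: [0.0, -0.1, 1.0]
width: 0.0717
```

Settled a little off; correct by (-2, +4 down, +1) then grip.

```bash
python3 -m creep '[[-2,4,1,0,0,0,60],[-2,4,1,0,0,0,60],[-2,4,1,0,0,0,255],[-2,4,1,0,0,0,255],[-2,4,1,0,0,0,255]]'; python3 -m creep '[[0,0,0,0,0,0,255],[0,0,0,0,0,0,255],[0,0,0,0,0,0,255]]'
```

```text
time: 31.45
tool_pos: [0.4545, -0.3791, 0.0054]
ee_rot: [-1.571, -0.0, 0.0]
wrist_force: [-0.2, 0.2, 0.1]
width: 0.0454
time: 31.82
tool_pos: [0.4544, -0.3791, 0.0054]
ee_rot: [-1.571, -0.0, 0.0]
wrist_force: [-0.5, 0.1, 0.2]
width: 0.0452
```

```bash
python3 -m creep '[[0,-30,0,0,0,0,255],[0,-85,0,0,0,0,255],[0,-140,0,0,0,0,255],[0,-140,0,0,0,0,255],[0,-140,0,0,0,0,255]]'; python3 -c "
from h import *
delta(.5483,.0768,.14,.14)"
```

```text
time: 32.45
tool_pos: [0.454, -0.3786, 0.1444]
ee_rot: [-1.57, 0.001, 0.0]
wrist_force: [-0.1, 0.4, -1.4]
width: 0.0456
t 32.45 tcp [ 0.454  -0.3786  0.1444] F [-0.1215  0.3667 -1.3566] w 0.0456
 shift [ 94.5   4.9 455.4] turn [-0.1 -8.  -0.1] yaw 0.14
```

```bash
python3 -m creep '[[94,0,455,0,-8,0,255],[94,0,455,0,-8,0,255],[94,0,455,0,-8,0,255],[94,0,455,0,-8,0,255],[94,0,455,0,-8,0,255]]';  python3 -c "
from h import *
delta(.5483,.0768,.14,.14)"
```

```text
time: 33.08
tool_pos: [0.516, -0.0707, 0.1423]
ee_rot: [-1.569, 0.005, 0.14]
wrist_force: [1.2, -0.3, -1.3]
width: 0.0452
t 33.08 tcp [ 0.516  -0.0707  0.1423] F [ 1.1654 -0.2961 -1.2717] w 0.0452
 shift [ 52.5   2.3 141.5] turn [-0.1 -0.  -0.3] yaw 0.14
```

```bash
python3 -m creep '[[52,0,141,0,0,0,255],[52,0,141,0,0,0,255],[52,0,141,0,0,0,255],[52,0,141,0,0,0,255],[52,0,141,0,0,0,255]]';  python3 - <<'E'
from h import *
o=robot.get_obs();s=robot.snapshot('side')
cv2.imwrite('pics/s10.png',cv2.resize(s['color'][180:320,230:370],None,fx=4,fy=4,interpolation=2))
zb=o['tool_pos'][2]-.0054
print(fit(s,'violet',o['tool_pos'][0],o['tool_pos'][1],.023,zb,zb+.03),fit(s,'blue',.548,.077,.028,.041,.071))
delta(.548,.0765,.0764,.14)
E
```

```text
time: 33.7
tool_pos: [0.5483, 0.0731, 0.1435]
ee_rot: [-1.571, 0.004, 0.14]
wrist_force: [-0.5, 0.6, -1.4]
width: 0.0452
(array([0.5489, 0.071 ]), np.float64(0.075)) (array([0.5495, 0.0741]), np.float64(0.101))
t 33.75 tcp [0.5485 0.0727 0.144 ] F [-0.3348 -0.5562 -0.9969] w 0.0451
 shift [ 0.2 67.6  3.9] turn [ 0.  -0.1 -0.2] yaw 0.14
```

View pics/s10.png

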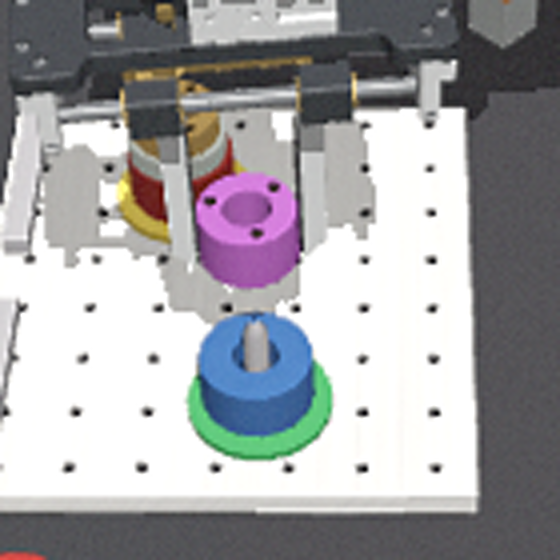

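```bash
python3 -m creep '[[0,5,4,0,0,0,255],[0,18,4,0,0,0,255],[0,38,4,0,0,0,255],[0,56,4,0,0,0,255],[0,62,4,0,0,0,255]]';python3 -m creep '[[0,0,0,0,0,0,255],[0,1,0,0,0,0,255],[0,2,0,0,0,0,255],[0,2,0,0,0,0,255]]'
```

```text
time: 34.38
tool_pos: [0.5475, 0.0775, 0.0811]
ee_rot: [-1.57, 0.004, 0.14]
wrist_force: [-0.5, -0.0, -1.4]
width: 0.0453
time: 34.88
tool_pos: [0.549, 0.0779, 0.0818]
ee_rot: [-1.571, -0.001, 0.14]
wrist_force: [0.6, -0.6, -1.9]
width: 0.0454
```

```bash
python3 -m creep '[[0,2,0,0,0,0,255],[0,3,0,0,0,0,255],[0,4,0,0,0,0,255],[0,4,0,0,0,0,255]]';python3 -m creep '[[0,1,0,0,0,0,255],[0,1,0,0,0,0,255]]'
```

```text
time: 35.38
tool_pos: [0.5487, 0.0778, 0.0773]
ee_rot: [-1.571, 0.0, 0.14]
wrist_force: [-0.1, 1.0, -1.1]
width: 0.0456
time: 35.62
tool_pos: [0.5488, 0.0778, 0.0764]
ee_rot: [-1.571, -0.0, 0.14]
wrist_force: [-0.4, 0.9, -0.8]
width: 0.0452
```

```bash
python3 -m creep '[[0,1,0,0,0,0,255],[0,1,0,0,0,0,255]]'
```

```text
time: 35.88
tool_pos: [0.5489, 0.0778, 0.0764]
ee_rot: [-1.571, -0.001, 0.14]
wrist_force: [-3.5, -0.1, 4.6]
width: 0.0455
```

Contact at exactly the expected height. Release and retreat.

```bash
python3 -m creep '[[0,0,0,0,0,0,60],[0,0,0,0,0,0,0],[0,0,0,0,0,0,0],[0,-40,0,0,0,0,0],[0,-100,0,0,0,0,0]]'; python3 -m creep '[[-100,-150,160,0,0,0,0],[-100,-150,160,0,0,0,0],[-100,-150,160,0,0,0,0],[-100,-150,160,0,0,0,0],[-100,-150,160,0,0,0,0]]';python3 -m creep '[[0,0,0,0,0,0,0],[0,0,0,0,0,0,0]]'
python3 - <<'E'
from h import *
s=robot.snapshot('side');t=robot.snapshot('top')
a=cv2.resize(s['color'][130:320,200:390],(570,570),interpolation=2)
cv2.imwrite('pics/s11.png',a);cv2.imwrite('pics/t11.png',t['color'])
for n,P in (('flange',('brass',.598,-.064,.023,.085,.101)),('hub',('violet',.548,.077,.023,.071,.101))): print(n,fit(s,*P))
print(robot.landmark_of('gauge_mid','top'))
E
```

```text
time: 36.5
tool_pos: [0.5472, 0.0777, 0.1735]
ee_rot: [-1.57, 0.006, 0.14]
wrist_force: [1.3, -0.6, 0.3]
width: 0.0919
time: 37.12
tool_pos: [0.4271, 0.2244, 0.3295]
ee_rot: [-1.569, -0.008, 0.144]
wrist_force: [0.3, -0.6, -0.5]
width: 0.0938
time: 37.38
tool_pos: [0.4277, 0.2213, 0.3233]
ee_rot: [-1.572, 0.004, 0.138]
wrist_force: [-0.2, 0.2, -0.6]
width: 0.0942
flange (array([ 0.5989, -0.0651]), np.float64(0.1))
hub (array([0.5499, 0.0766]), np.float64(0.114))
[{'point': [0.4186, -0.2493, 0.0262], 'p': 0.56}, {'point': [0.5987, -0.0633, 0.0405], 'p': 0.23}]
```

View pics/s11.png

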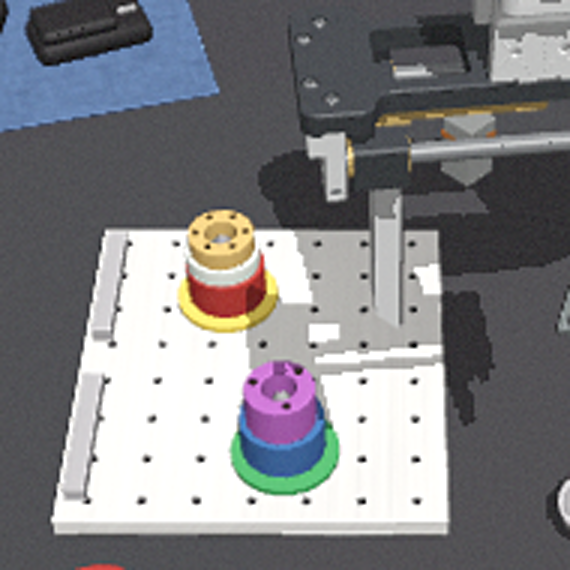

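View pics/t11.png

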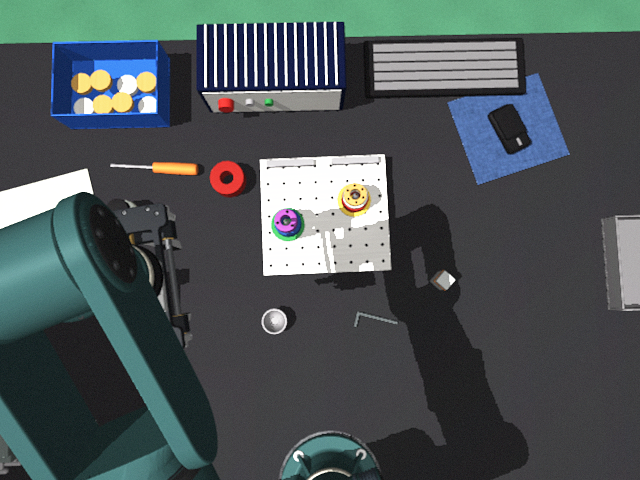

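Both stacks stand flat and in order: flange at top-view (355,197), hub at (287,222). The gauge is unmoved at (444,280) and nothing is touching the robot.

```bash
python3 -c "
from bench import robot
print(robot.close_job())"
```

```text
the job is handed in; nothing more can be done
None
```

The marking fixture is loaded and the job is handed in, after about 37 s of the 115 s allowed. The yellow post holds the smaller red riser, then the smaller white spacer, then the brass flange. The green post holds the blue riser, then the violet hub.

- **Seating:** I lowered each part slowly until the wrist felt contact of about 3–5 N before opening the gripper. Each time the tool height matched the part's expected resting height to within about half a millimetre.
- **Final look:** The side and top cameras show both stacks flat and in order, with the arm clear of everything. The flange fitted at about (0.599, -0.065) and the hub at (0.550, 0.077). Both are within about 2 mm of their posts, though these two fits were looser than the earlier ones.
- **Gauge:** It still stands where it was, within about 2 mm of its starting position, which is inside the measurement error.

My first grip on the spacer was too shallow, so I opened, went 5 mm lower and gripped again before lifting. On the way to the hub I sent one sideways move about 20 mm too far. I corrected it before lowering; that position was well clear of the gauge. No check failed.

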